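# Put the screw carton away in the bench cupboard

### The arm

A 6-joint arm with a two-finger parallel gripper is mounted at the origin on a cart in front of the work surface, level with it; the furniture and walls round the work are solid. World frame = base frame: x ahead of the robot, y to its left, z up, the work surface at z = 0. Lengths are in m, angles in rad, forces in N, time in s.
With the tool pointing down it reaches from about 0.375 to 0.975 m from the base axis. Payload 3.8 kg.
Tool frame: the origin (TCP) lies midway between the tips of the shut fingers; the grasp point (between the pads) lies 19 mm behind it; z points along the fingers, y is the line along which they close (so a half turn about z gives the same grasp; the last joint's range is limited). The gripper opens to 85 mm and grips with 20 to 120 N. Pads are 22 mm wide; open, the fingers measure 114 mm over their backs; the gripper's body (76 mm by 85 mm) begins 54 mm behind the grasp point. The pads swing forward as they close: fully open they stand 13 mm farther back than shut.
Start: joints at [-1.324, 0.264, 1.604, -0, 1.274, -0.037], TCP at [0.189, -0.648, 0.231] pointing down, gripper open.
Joint ranges: [-2.63, 2.63], [-0.94, 2.18], [0.31, 2.57], [-1.31, 4.45], [0, 2.66], [-2.55, 2.55]. Speed limits (rad/s): [2.57, 2.57, 3.14, 3.14, 3.14, 3.14].

### API

Orientations are given as a rotation vector (axis times angle).
In Python, from workcell import bot, read_camera, camera_info, ticket gives the robot as it stands.
- The arm moves only by the tool servo_tool, never from a script. Its argument "targets" is a list of rows, each an object of numbers: "hand": the closure, from -1 (fully open) to 1 (shut); "x", "y", "z": the shift along the tool's x, y, z as a fraction of full scale; "roll": the turn about the tool's z as a fraction of full scale. In form: [{"hand": .., "x": .., "y": .., "z": .., "roll": ..}, ...]. A call has 1 to 10 rows; each row is the pose to reach, as a shift and turn from the pose commanded when the call began, along the tool's axes at that moment, turning the shorter way round; what a row does not reach only later rows make up. Full scale, the value 1, is 50 cm for a shift and 180 degrees for a turn. A row lasts 1/12 s, in which the tool goes at most 41.7 mm and 7.16 degrees, less where a joint would pass 70% of its speed; a pose out of reach is approached as far as the arm can. A call with a number of a shift or a turn outside -1 to 1 is refused whole. A call with a gripper value outside its range is refused whole. The fingers move at their own pace and stop on an object; "grip_force" is the grip in N (left out, the last holds). Time passes only in rows, so rows that repeat a pose let the fingers close. It gives the time, the measured TCP pose, the force, the opening and the grip force at its end, in the units of the state.
- bot.read_state(): the state, without advancing time (a new reading comes with each control period).
- read_camera(name): name is "scene" or "top"; returns the picture (384x512x3 uint8, red, green, blue); there is no depth.
- camera_info(name): a dict with "fx", "fy", "cx", "cy" (pixels), "eye" and "orientation" of the camera in the world. Camera axes: x right, y down, z forward; pixel columns grow to the right and rows downward; lengths in m; the calibration is good to about 2 mm. A picture is of the moment at which its call begins. camera_info takes no time and is no camera call.
- ticket.finish_job(): hands the job in; it is judged then, once.
The state is a dict: "time": time; "q": joint angles; "joint_vel": joint speeds; "joint_torque": joint torques, N m; "tool_pos": TCP position; "tcp_rot": TCP orientation; "wrist_force": force on the tool from outside, world axes, zero at the start; "torque": the same for the moment, N m; "width": opening from 0.0 (shut) to 1.0 (fully open); "grip_force": force on a finger pad.
Only numpy, scipy, OpenCV 4.12 (cv2) and the standard library are available. Lean on these libraries where they do the work, as an engineer would, in place of code of your own. Each camera call takes 0.05 s, during which the arm holds its last target. There are 200 camera calls.

### The job

Put the carton of screws away in the low bench cupboard: first swing the cupboard's door wide open (to about a right angle or more) by its handle, then turn the carton a quarter turn by pushing it against the bench dog so that an end faces the doorway, and slide it, end first, through the doorway until all of it is inside. Keep the carton flat on the worktop all the time, leave the door open, and do not disturb the other things standing about.

Things in the scene. Friction and masses are not known exactly. Their poses are not given: they have to be found in the camera images.
- cupboard: Low plywood cupboard fixed to the worktop, 95 mm high, 152 deep, 201 wide, bottomless: two bays, the left one (seen from its front) with a door, the right one (y -125 to -65) open, not used. Its front faces roughly to the robot's right. Origin: middle of the door bay's doorway, on the worktop, level with the front edges of the sides. +x points into it, +y left as one looks in, z up.
- doorway (a point): Same point and axes as the cupboard's. The door bay is 105 mm wide inside (y -52.5 to +52.5), its back wall at x = +140, its sides 12 mm thick and 83 high. The cupboard's top (z 83 to 95) begins only at x = +25: the front 25 mm of the bay are open above.
- door (a joint): Angle of the door: 0 shut, grows as it opens, up to 1.9 rad. May start ajar by up to 0.2. It turns about the vertical line through door_hinge; its free edge swings out to the cupboard's -x, then on to its -y side. Stays where it is left (light friction, about 1 N at the handle).
- door_hinge (a point): Point on the hinge line, at cupboard x = 0, y = -62.5 mm, 72 mm above the worktop. Its axes turn with the door: in them the door panel runs from y = +1 to +125 mm, its outer face at x = -14 and its inner face at x = -2, from 5 to 91 mm above the worktop.
- door_handle (a point): Middle of the handle's bar: a level steel bow, round bar 10 mm thick, 70 long, parallel to the door's outer face, 72 mm above the worktop (door top 91), its axis 40 mm off the face: a clear gap 35 mm wide and 60 long between face and bar, open above and below. Axes as door_hinge, in which it lies at x = -54, y = +83 mm.
- bench_dog: Upright steel bench dog fixed in the worktop, 45 mm high, 20 mm in diameter (its foot is 32 mm for the lowest 5 mm). Origin at its foot on the axis. It stands before the cupboard, to the right of the way to the doorway; a carton that touches it on the left with a long side is about in line with the doorway.
- carton: Closed cardboard carton of screws, 71 mm along its x, 110 mm along its y, 46 mm high, 0.4 to 0.8 kg, standing loose on the worktop. Origin: centre of its underside. At the start it lies crosswise before the bench dog (a long side towards dog and cupboard, its y roughly along the cupboard's y), its middle to the left of the dog as one looks into the cupboard.
- saw_rails (a point): Middle of the left end of the mitre saw's twin slide rails, an overhead obstacle right of the carton: a fixed metal end bar, 128 mm along world x, 46 high (146 to 192 mm above the worktop), with two rails running from it to the right (world -y). Keep the gripper's body off it.
- tape_black: Bystander: small roll of black tape lying flat, 59 mm across, 19 high, left of the way to the doorway. Origin: centre of underside.
- pliers: Bystander: blue-gripped pliers lying flat, 178 x 48 x 13 mm, right of the bench dog. Long axis x. Origin: centre of underside.
- wood_glue: Bystander: yellow glue bottle, 47 x 64 x 186 mm, standing. Origin: centre of underside.
- mug: Bystander: orange mug, 81 mm wide, 113 over the handle, 101 high, standing. Origin: centre of underside.
- torch: Bystander: black torch standing on its lens, 48 mm across, 124 high. Origin: centre of underside.
- sanding_block: Bystander: black sanding block, 67 x 110 x 30 mm, behind the carton. Origin: centre of underside.
- tape_measure: Bystander: yellow tape measure standing beside the cupboard's left side, 34 x 97 x 69 mm. Origin: centre of underside.

How it is judged:
By the outcome, as a careful person would: the job done as asked, in the order asked, and still so for the second after the job is handed in, with the robot touching nothing.
It also fails if it takes over 70 s, if anything falls off the work surface, if the arm or the gripper's body presses on something with over 40 N, if the wrist force passes 120 N, or if a joint passes its speed limit or range.

## Working session

There is one attempt and no reset: what is moved stays moved. The work goes in short steps, Python scripts to look and compute and a tool call to move; the robot and the scene stay as the last step left them, time stands still between calls to the robot, and variables do not carry over. Pictures are saved under pics/ and viewed, at most 10 in all, crops included, and the job is handed in when it is done.

Besides the shell and the picture viewer there is one more tool, called after "Call:" as a command line: name --argument value ..., lists and objects as JSON in quotes. servo_tool: Moves the arm, as the interface text tells. Its arguments: {"type":"object","properties":{"targets":{"type":"array"},"grip_force":{"type":"number"}},"required":["targets"]}

```bash
mkdir -p pics && ls && python3 - <<'E'
from workcell import bot, read_camera, camera_info
import cv2
for n in("scene","top"):
    i=read_camera(n); cv2.imwrite(f"pics/{n}0.png",cv2.resize(i[:,:,::-1],(800,600),interpolation=cv2.INTER_CUBIC)); print(camera_info(n))
    cv2.imwrite(f"pics/{n}0_raw.png",i[:,:,::-1])
print(bot.read_state())
E
```

```text
pics
{'fx': 352.34703568163604, 'fy': 352.34703568163604, 'cx': 258.5932062270355, 'cy': 187.32507121538904, 'eye': array([-0.18579384,  0.60282407,  0.4826454 ]), 'orientation': array([-1.1598776 ,  1.90731093, -1.30305327])}
{'fx': 496.6303766673226, 'fy': 496.6303766673226, 'cx': 256.6395509131289, 'cy': 193.2808708994004, 'eye': array([0.45070724, 0.16733191, 1.40014508]), 'orientation': array([-2.12924793,  2.18920818, -0.10752992])}
{'time': 0.1, 'q': array([-1.32394340e+00,  2.64691125e-01,  1.60524764e+00,  1.04436936e-05,
        1.27372708e+00, -3.68913493e-02]), 'joint_vel': array([-0.00038827, -0.00136565, -0.00420468,  0.00133937, -0.00136601,
       -0.00031708]), 'joint_torque': array([-6.43632266e-04, -5.16709578e+01, -3.68588483e+01, -8.93168180e-05,
        6.27794201e-03, -3.37142205e-05]), 'tool_pos': array([ 0.18881014, -0.64735361,  0.23007206]), 'tcp_rot': array([-3.10798769e+00, -4.43914354e-01,  3.25440603e-04]), 'wrist_force': array([ 0.14037441, -0.21609505, -0.42680755]), 'torque': array([ 0.01017307,  0.04788732, -0.00493452]), 'grip_force': 0.0, 'width': 0.9974352860147562}
```

View pics/scene0.png

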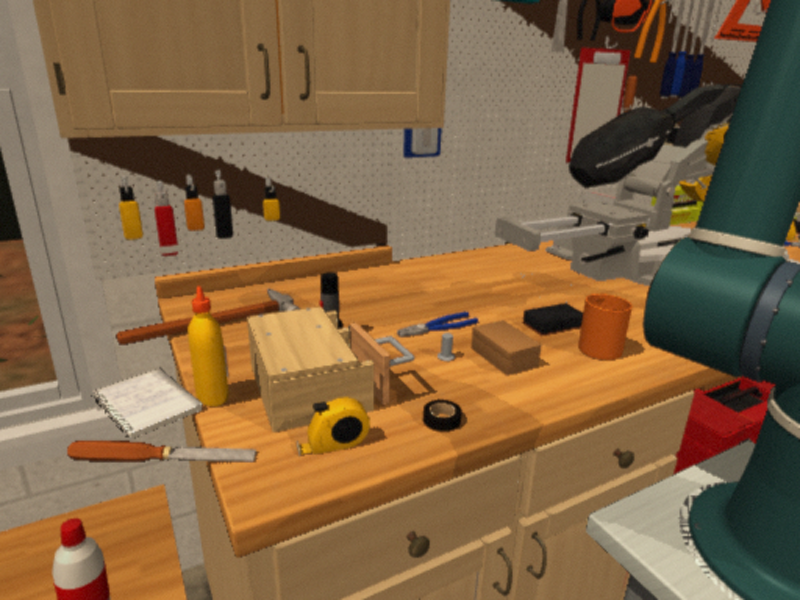

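View pics/top0.png

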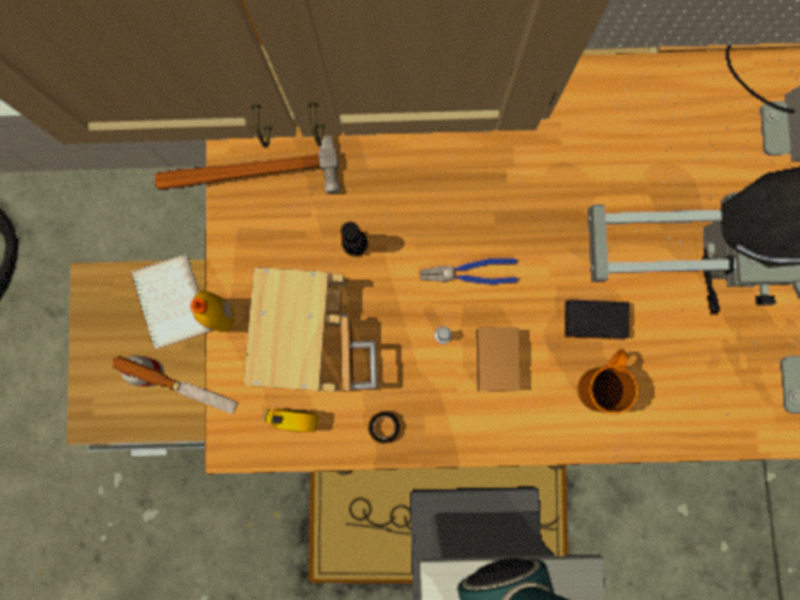

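The scene view shows the cupboard at left (255-370, 310-425), the door slightly ajar with its grey handle (395, 350), the dog (446, 347) and the carton (505, 345). In the top view (800x600), the carton is at (498, 358), the dog at (443, 334), the handle at (365, 365) and the tape at (385, 427). I'll crop both for finer pixel picks.

```bash
cat > h.py <<'E'
import numpy as np, cv2
from scipy.spatial.transform import Rotation as R
from workcell import bot, read_camera, camera_info
def cam(n):
    c=camera_info(n); return c, R.from_rotvec(c['orientation']).as_matrix()
def plane(n,uv,z=0):
    c,M=cam(n); d=M@[(uv[0]-c['cx'])/c['fx'],(uv[1]-c['cy'])/c['fy'],1]
    return c['eye']+d*(z-c['eye'][2])/d[2]
def proj(n,p):
    c,M=cam(n); q=(np.atleast_2d(p)-c['eye'])@M
    return np.c_[q[:,0]/q[:,2]*c['fx']+c['cx'],q[:,1]/q[:,2]*c['fy']+c['cy']]
def tri(a,b):  # a in top, b in scene
    A=[];y=[]
    for n,uv in(("top",a),("scene",b)):
        c,M=cam(n); d=M@[(uv[0]-c['cx'])/c['fx'],(uv[1]-c['cy'])/c['fy'],1]; d/=np.linalg.norm(d)
        P=np.eye(3)-np.outer(d,d); A.append(P); y.append(P@c['eye'])
    s=np.linalg.lstsq(np.vstack(A),np.hstack(y),rcond=None); return s[0]
def crop(n,x0,y0,w,h,k,out,im=None):
    im=read_camera(n) if im is None else im
    c=cv2.resize(im[y0:y0+h,x0:x0+w,::-1],None,fx=k,fy=k,interpolation=cv2.INTER_CUBIC); cv2.imwrite(out,c)
E
python3 - <<'E'
from h import *
s=cv2.imread('pics/scene0_raw.png')[:,:,::-1]; t=cv2.imread('pics/top0_raw.png')[:,:,::-1]
crop("scene",150,180,200,125,4,'pics/sc1.png',s)
crop("top",150,160,200,130,4,'pics/tp1.png',t)
E
```

```text
(no output)
```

View pics/sc1.png

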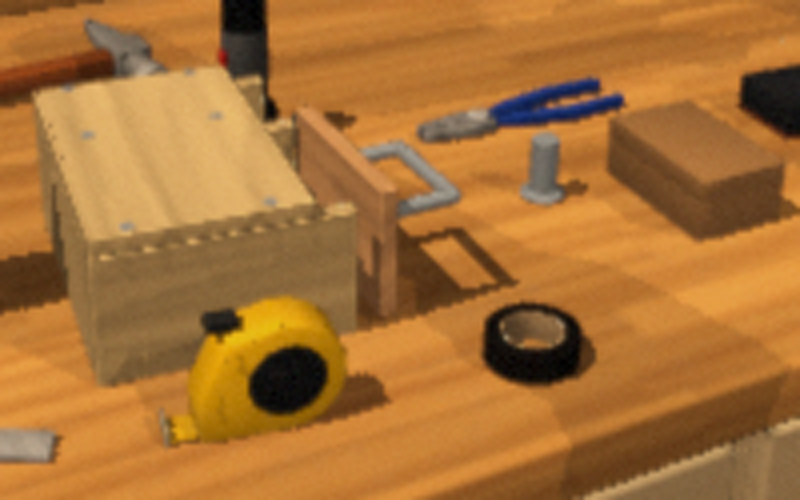

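View pics/tp1.png

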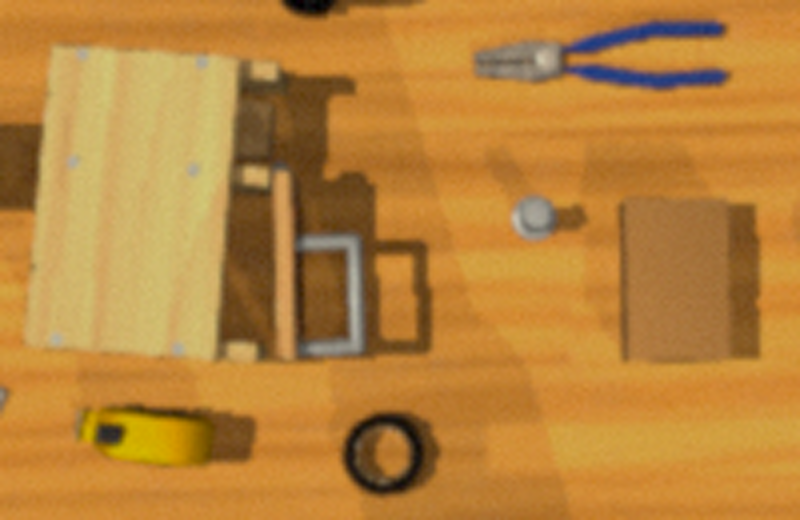

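Crop of scene: roof corners (325,213), (95,255), (37,95), (228,70), bar ends (405,147)–(455,192), and dog top (545,140). Crop of top: roof corners (53,45), (240,60), (218,358), (27,345), bar at (357,240)–(357,350), dog (537,214), and carton (624–730, 198–360).

```bash
python3 - <<'E'
from h import *
from scipy.optimize import least_squares
np.set_printoptions(precision=4,suppress=True)
T=lambda p:np.array(p)/4+[150,160]
S=lambda p:np.array(p)/4+[150,180]
print("handle ends",tri(T((357,240)),S((403,147))),tri(T((357,350)),S((455,192))))
print("dog top",tri(T((537,212)),S((545,139))), plane("scene",S((542,196)),.0))
for a,b in [((624,198),(611,118)),((730,200),(687,103)),((728,360),(783,163)),((624,360),(706,188))]:
    print("carton",tri(T(a),S(b)),plane("top",T(a),.046))
print("tape",plane("top",T((384,453)),.019),plane("scene",S((533,330)),.019))
print("tmeasure edge",plane("top",T((150,437)),.069))
print("roofTR tri",tri(T((240,60)),S((228,70))),tri(T((218,358)),S((325,213))),tri(T((27,345)),S((95,255))))
def cw(v,p): 
    p=np.asarray(p,float); c,s=np.cos(v[2]),np.sin(v[2])
    return np.c_[v[0]+c*p[:,0]-s*p[:,1],v[1]+s*p[:,0]+c*p[:,1],p[:,2]]
rc=[(.152,-.1367,.095),(.025,-.1367,.095),(.025,.0645,.095),(.152,.0645,.095)]
tp=T([(53,45),(240,60),(218,358),(27,345)]); sp=S([(37,95),(228,70),(325,213),(95,255)])
f=lambda v:np.r_[(proj("top",cw(v,rc))-tp).ravel(),(proj("scene",cw(v,rc))-sp).ravel()]
r=least_squares(f,[.4,.35,1.57]);v=r.x;print("cupboard",v,r.fun)
for d in(0,.1,.2,.3):
    h=np.array([0,-.0625]);c,s=np.cos(-d),np.sin(-d)
    # door frame rotated by -d? free edge to -x
    q=lambda x,y:(h[0]+np.cos(d)*x-np.sin(d)*y,h[1]+np.sin(d)*x+np.cos(d)*y,.072)
    print(d,cw(v,[q(-.054,.083),q(-.054,.118),q(-.054,.048)])[:,:2].ravel())
c,s=np.cos(v[2]),np.sin(v[2]);Mi=np.array([[c,s],[-s,c]])
for n,uv,z in(("dog",T((537,212)),.045),("tape",T((384,453)),.019),("carton",T((677,279)),.046),("torch",(227,153),.12),("tmeas",T((150,437)),.069),("sand",(383,204),.03),("saw",(381,155),.19),("pliers",T((480,60)),.01),("mug",(392,249),.1)):
    w=plane("top",uv,z)[:2];print(n,w,"in cup",Mi@(w-v[:2]))
E
```

```text
handle ends [0.527  0.2272 0.0708] [0.4541 0.2293 0.0749]
dog top [0.5446 0.1055 0.0422] [0.5397 0.1075 0.    ]
carton [0.5521 0.0452 0.0427] [0.5527 0.0466 0.046 ]
carton [ 0.5503 -0.0253  0.0411] [ 0.5493 -0.0255  0.046 ]
carton [ 0.441  -0.0197  0.0444] [ 0.441  -0.0194  0.046 ]
carton [0.4413 0.0485 0.0413] [0.4429 0.0508 0.046 ]
tape [0.3837 0.2156 0.019 ] [0.3801 0.2166 0.019 ]
tmeasure edge [0.4007 0.369  0.069 ]
roofTR tri [0.6477 0.3006 0.0899] [0.4502 0.3184 0.0849] [0.4628 0.4452 0.0844]
cupboard [0.5079 0.288  1.4757] [ 0.1374  1.1996  0.879   0.5714  0.3764  2.1147 -0.154   2.0431 -0.8175
 -1.397  -0.5615 -1.7054 -0.838  -3.199  -0.8958 -3.4348]
0 [0.4824 0.2362 0.4476 0.2396 0.5173 0.2329]
0.1 [0.4874 0.2277 0.4524 0.2275 0.5224 0.2279]
0.2 [0.4933 0.2197 0.4585 0.216  0.5281 0.2234]
0.3 [0.4999 0.2124 0.4656 0.2052 0.5342 0.2195]
dog [0.5448 0.1062] in cup [-0.1775 -0.054 ]
tape [0.3837 0.2156] in cup [-0.0839  0.1168]
carton [0.4965 0.0127] in cup [-0.2751 -0.0148]
torch [0.7011 0.2541] in cup [-0.0154 -0.1955]
tmeas [0.4007 0.369 ] in cup [0.0704 0.1144]
sand [ 0.5631 -0.1676] in cup [-0.4484 -0.0982]
saw [ 0.6712 -0.1303] in cup [-0.4009 -0.2023]
pliers [0.6559 0.1413] in cup [-0.132  -0.1613]
mug [ 0.4397 -0.1673] in cup [-0.4598  0.0247]
```

```bash
cat >> h.py <<'E'
def go(pts):
    """pts: (x,y,z,toolY yaw deg) -> fractions from the present pose"""
    s=bot.read_state(); p=s['tool_pos']; M=R.from_rotvec(s['tcp_rot']).as_matrix()
    yw=np.degrees(np.arctan2(M[1,1],M[0,1])); print("t %.2f"%s['time'],"p",p.round(4),"yaw",yw.round(1),"q",s['q'].round(2),"F",s['wrist_force'].round(1),"w",round(s['width']*85,1))
    for a in pts:
        d=M.T@(np.array(a[:3])-p)/.5; r=(yw-a[3]+180)%360-180
        print(a,"-> x %.3f y %.3f z %.3f roll %.3f  dist %.0f mm"%(*d,r/180,np.linalg.norm(d)*500))
E
python3 - <<'E'
from h import *
go([(.38,-.25,.25,-80),(.44,.10,.25,-85),(.4905,.228,.2,-90)])
E
```

```text
t 0.10 p [ 0.1888 -0.6474  0.2301] yaw -73.7 q [-1.32  0.26  1.61  0.    1.27 -0.04] F [ 0.1 -0.2 -0.4] w 84.8
(0.38, -0.25, 0.25, -80) -> x 0.590 y -0.656 z -0.038 roll 0.035  dist 441 mm
(0.44, 0.1, 0.25, -85) -> x 0.901 y -1.294 z -0.037 roll 0.063  dist 789 mm
(0.4905, 0.228, 0.2, -90) -> x 1.069 y -1.512 z 0.063 roll 0.090  dist 926 mm
```

Call:
servo_tool --targets '[{"hand":0.3,"x":0.59,"y":-0.655,"z":-0.04,"roll":0.035},{"hand":0.3,"x":0.59,"y":-0.655,"z":-0.04,"roll":0.035},{"hand":0.3,"x":0.59,"y":-0.655,"z":-0.04,"roll":0.035},{"hand":0.3,"x":0.59,"y":-0.655,"z":-0.04,"roll":0.035},{"hand":0.3,"x":0.59,"y":-0.655,"z":-0.04,"roll":0.035},{"hand":0.3,"x":0.59,"y":-0.655,"z":-0.04,"roll":0.035},{"hand":0.3,"x":0.59,"y":-0.655,"z":-0.04,"roll":0.035},{"hand":0.3,"x":0.59,"y":-0.655,"z":-0.04,"roll":0.035},{"hand":0.3,"x":0.59,"y":-0.655,"z":-0.04,"roll":0.035},{"hand":0.3,"x":0.59,"y":-0.655,"z":-0.04,"roll":0.035}]'

```text
time: 0.93
tool_pos: [0.3699, -0.271, 0.2499]
tcp_rot: [-3.13, -0.272, 0.0]
wrist_force: [1.8, -0.3, -0.8]
width: 0.349
grip_force: 0.0
```

```bash
python3 - <<'E'
from h import *
go([(.44,.10,.25,-85),(.4905,.228,.2,-90)])
E
```

```text
t 0.93 p [ 0.3699 -0.271   0.2499] yaw -80.1 q [-0.69 -0.17  2.02  0.    1.29  0.71] F [ 1.8 -0.3 -0.8] w 29.7
(0.44, 0.1, 0.25, -85) -> x 0.266 y -0.707 z 0.000 roll 0.027  dist 378 mm
(0.4905, 0.228, 0.2, -90) -> x 0.410 y -0.941 z 0.100 roll 0.055  dist 516 mm
```

Call:
servo_tool --targets '[{"hand":0.3,"x":0.265,"y":-0.7,"z":0.0,"roll":0.03},{"hand":0.3,"x":0.265,"y":-0.7,"z":0.0,"roll":0.03},{"hand":0.3,"x":0.265,"y":-0.7,"z":0.0,"roll":0.03},{"hand":0.3,"x":0.265,"y":-0.7,"z":0.0,"roll":0.03},{"hand":0.3,"x":0.265,"y":-0.7,"z":0.0,"roll":0.03},{"hand":0.3,"x":0.265,"y":-0.7,"z":0.0,"roll":0.03},{"hand":0.3,"x":0.265,"y":-0.7,"z":0.0,"roll":0.03},{"hand":0.3,"x":0.265,"y":-0.7,"z":0.0,"roll":0.03},{"hand":0.3,"x":0.265,"y":-0.7,"z":0.0,"roll":0.03},{"hand":0.3,"x":0.265,"y":-0.7,"z":0.0,"roll":0.03}]'

```text
time: 1.77
tool_pos: [0.44, 0.101, 0.25]
tcp_rot: [-3.135, -0.136, -0.001]
wrist_force: [0.0, -0.4, 0.7]
width: 0.347
grip_force: 0.0
```

```bash
python3 - <<'E'
from h import *
go([(.4905,.228,.13,-90),(.4905,.228,.05,-90)])
E
```

```text
t 1.77 p [0.44  0.101 0.25 ] yaw -85.0 q [ 0.17 -0.18  2.03  0.    1.29  1.65] F [ 0.  -0.4  0.7] w 29.5
(0.4905, 0.228, 0.13, -90) -> x 0.122 y -0.243 z 0.241 roll 0.028  dist 182 mm
(0.4905, 0.228, 0.05, -90) -> x 0.122 y -0.243 z 0.401 roll 0.028  dist 242 mm
```

Call:
servo_tool --targets '[{"hand":0.3,"x":0.122,"y":-0.243,"z":0.24,"roll":0.028},{"hand":0.3,"x":0.122,"y":-0.243,"z":0.24,"roll":0.028},{"hand":0.3,"x":0.122,"y":-0.243,"z":0.24,"roll":0.028},{"hand":0.3,"x":0.122,"y":-0.243,"z":0.24,"roll":0.028},{"hand":0.3,"x":0.122,"y":-0.243,"z":0.24,"roll":0.028},{"hand":0.3,"x":0.122,"y":-0.243,"z":0.24,"roll":0.028},{"hand":0.3,"x":0.122,"y":-0.243,"z":0.24,"roll":0.028}]'

```text
time: 2.35
tool_pos: [0.49, 0.22, 0.1289]
tcp_rot: [3.14, -0.011, -0.005]
wrist_force: [0.1, -0.9, 1.5]
width: 0.351
grip_force: 0.0
```

```bash
python3 - <<'E'
from h import *
go([(.4905,.228,.05,-90)])
i=read_camera("scene"); crop("scene",180,130,180,130,4,'pics/sc2.png',i)
E
```

```text
t 2.35 p [0.49   0.22   0.1289] yaw -90.4 q [ 0.38  0.09  2.   -0.    1.05  1.95] F [ 0.1 -0.9  1.5] w 29.8
(0.4905, 0.228, 0.05, -90) -> x 0.001 y -0.016 z 0.158 roll -0.002  dist 79 mm
```

View pics/sc2.png

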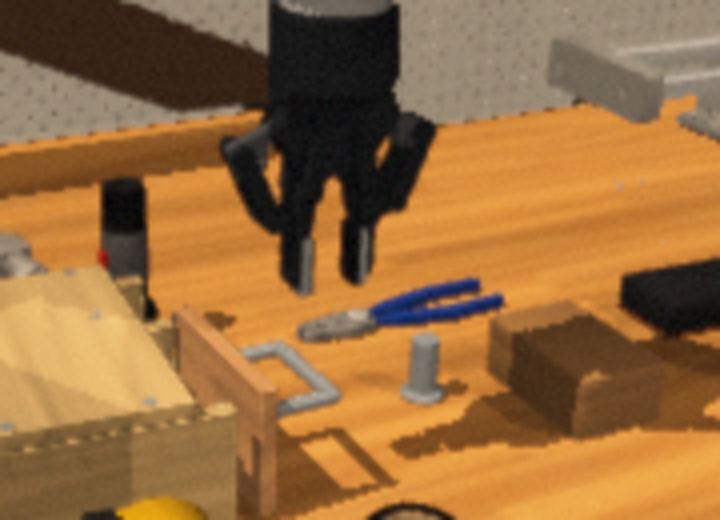

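The gripper's fingers (295–360, 285) hang above the handle bar (310, 370), and the torch and pliers are clear. Next I'll lower and check the pose.

Call:
servo_tool --targets '[{"hand":0.3,"x":0,"y":-0.01,"z":0.05,"roll":0},{"hand":0.3,"x":0,"y":-0.01,"z":0.06,"roll":0},{"hand":0.3,"x":0,"y":-0.01,"z":0.06,"roll":0}]'

```text
time: 2.65
tool_pos: [0.4897, 0.224, 0.0995]
tcp_rot: [3.14, -0.015, -0.004]
wrist_force: [-0.2, -0.2, -1.0]
width: 0.352
grip_force: 0.0
```

```bash
python3 - <<'E'
from h import *
go([(.4905,.228,.054,-90)])
E
```

```text
t 2.65 p [0.4897 0.224  0.0995] yaw -90.5 q [ 0.38  0.13  2.02 -0.    0.99  1.96] F [-0.2 -0.2 -1. ] w 29.9
(0.4905, 0.228, 0.054, -90) -> x 0.002 y -0.008 z 0.091 roll -0.003  dist 46 mm
```

Call:
servo_tool --targets '[{"hand":0.3,"x":0,"y":-0.008,"z":0.03,"roll":0},{"hand":0.3,"x":0,"y":-0.008,"z":0.06,"roll":0},{"hand":0.3,"x":0,"y":-0.008,"z":0.09,"roll":0},{"hand":0.3,"x":0,"y":-0.008,"z":0.09,"roll":0},{"hand":0.5,"x":0,"y":-0.008,"z":0.09,"roll":0},{"hand":0.5,"x":0,"y":-0.008,"z":0.09,"roll":0},{"hand":0.5,"x":0,"y":-0.008,"z":0.09,"roll":0}]'

```text
time: 3.23
tool_pos: [0.4923, 0.2297, 0.057]
tcp_rot: [-3.141, 0.014, -0.004]
wrist_force: [0.2, 0.3, -0.0]
width: 0.248
grip_force: 0.0
```

```bash
python3 - <<'E'
from h import *
# arc plan
v=(.511,.288,1.476)
H=np.array([v[0]+np.sin(v[2])*.0625, v[1]-np.cos(v[2])*.0625]); print("hinge",H)
def P(d):
    a=v[2]+d; x=-.054;y=.083
    return H[0]+np.cos(a)*x-np.sin(a)*y, H[1]+np.sin(a)*x+np.cos(a)*y
d0=.1
go([(*P(d),.054,np.degrees(v[2]+d)-180) for d in np.arange(.1,1.85,.125)])
E
```

```text
hinge [0.57321939 0.2820841 ]
t 3.23 p [0.4923 0.2297 0.057 ] yaw -90.5 q [ 0.39  0.19  2.04 -0.    0.9   1.97] F [ 0.2  0.3 -0. ] w 21.0
(np.float64(0.49050150782647695), np.float64(0.22765292744284454), 0.054, np.float64(-89.70185148738226)) -> x -0.004 y 0.004 z 0.006 roll -0.004  dist 4 mm
(np.float64(0.49793309207994796), np.float64(0.21776478802653274), 0.054, np.float64(-82.53987904824696)) -> x 0.011 y 0.024 z 0.006 roll -0.044  dist 14 mm
(np.float64(0.5065394937854648), np.float64(0.2088803299498612), 0.054, np.float64(-75.37790660911168)) -> x 0.029 y 0.041 z 0.006 roll -0.084  dist 25 mm
(np.float64(0.5161864129228984), np.float64(0.20113819220963236), 0.054, np.float64(-68.21593416997638)) -> x 0.048 y 0.057 z 0.006 roll -0.124  dist 37 mm
(np.float64(0.5267233125456047), np.float64(0.19465918827585757), 0.054, np.float64(-61.053961730841095)) -> x 0.069 y 0.070 z 0.006 roll -0.164  dist 49 mm
(np.float64(0.5379857678591287), np.float64(0.18954442083796436), 0.054, np.float64(-53.8919892917058)) -> x 0.092 y 0.080 z 0.006 roll -0.203  dist 61 mm
(np.float64(0.54979803201
[... 528 characters left out ...]
25.24409953516465)) -> x 0.189 y 0.090 z 0.006 roll -0.363  dist 105 mm
(np.float64(0.5987909347929538), np.float64(0.1864227384946858), 0.054, np.float64(-18.082127096029353)) -> x 0.214 y 0.085 z 0.007 roll -0.402  dist 115 mm
(np.float64(0.6105179717162214), np.float64(0.19035724616822974), 0.054, np.float64(-10.920154656894056)) -> x 0.237 y 0.077 z 0.007 roll -0.442  dist 125 mm
(np.float64(0.6216629766997983), np.float64(0.19572312070542314), 0.054, np.float64(-3.7581822177587583)) -> x 0.259 y 0.066 z 0.007 roll -0.482  dist 134 mm
(np.float64(0.6320520356684596), np.float64(0.2024366294287761), 0.054, np.float64(3.4037902213765108)) -> x 0.280 y 0.052 z 0.007 roll -0.522  dist 142 mm
```

Call:
servo_tool --targets '[{"hand":0.5,"x":0.011,"y":0.024,"z":0.004,"roll":-0.044},{"hand":0.5,"x":0.029,"y":0.041,"z":0.004,"roll":-0.08},{"hand":0.5,"x":0.048,"y":0.057,"z":0.004,"roll":-0.118},{"hand":0.5,"x":0.069,"y":0.07,"z":0.004,"roll":-0.156},{"hand":0.5,"x":0.092,"y":0.08,"z":0.004,"roll":-0.195},{"hand":0.5,"x":0.116,"y":0.087,"z":0.004,"roll":-0.235},{"hand":0.5,"x":0.116,"y":0.087,"z":0.004,"roll":-0.243},{"hand":0.5,"x":0.116,"y":0.087,"z":0.004,"roll":-0.243}]'

```text
time: 3.9
tool_pos: [0.5503, 0.1855, 0.0546]
tcp_rot: [2.92, 1.158, 0.004]
wrist_force: [-0.3, 0.1, 0.7]
width: 0.25
grip_force: 0.0
```

```bash
python3 - <<'E'
from h import *
v=(.511,.288,1.476)
H=np.array([v[0]+np.sin(v[2])*.0625, v[1]-np.cos(v[2])*.0625])
def P(d):
    a=v[2]+d; x=-.054;y=.083
    return round(H[0]+np.cos(a)*x-np.sin(a)*y,4), round(H[1]+np.sin(a)*x+np.cos(a)*y,4)
go([(*P(d),.057,round(np.degrees(v[2]+d)-180,1)) for d in np.r_[np.arange(.85,1.7,.125),1.65,1.7]])
t=read_camera("top");cv2.imwrite('pics/tmp.png',t[:,:,::-1])
E
```

```text
t 3.90 p [0.5503 0.1855 0.0546] yaw -46.8 q [ 0.28  0.26  1.97 -0.    0.92  1.1 ] F [-0.3  0.1  0.7] w 21.2
(np.float64(0.5498), np.float64(0.1859), 0.057, np.float64(-46.7)) -> x -0.000 y -0.001 z -0.005 roll -0.000  dist 2 mm
(np.float64(0.562), np.float64(0.1837), 0.057, np.float64(-39.6)) -> x 0.015 y 0.019 z -0.005 roll -0.040  dist 12 mm
(np.float64(0.5743), np.float64(0.1831), 0.057, np.float64(-32.4)) -> x 0.032 y 0.036 z -0.005 roll -0.080  dist 24 mm
(np.float64(0.5867), np.float64(0.184), 0.057, np.float64(-25.2)) -> x 0.051 y 0.052 z -0.005 roll -0.120  dist 37 mm
(np.float64(0.5988), np.float64(0.1864), 0.057, np.float64(-18.1)) -> x 0.072 y 0.065 z -0.005 roll -0.159  dist 49 mm
(np.float64(0.6105), np.float64(0.1904), 0.057, np.float64(-10.9)) -> x 0.094 y 0.075 z -0.004 roll -0.199  dist 60 mm
(np.float64(0.6217), np.float64(0.1957), 0.057, np.float64(-3.8)) -> x 0.118 y 0.083 z -0.004 roll -0.239  dist 72 mm
(np.float64(0.6259), np.float64(0.1983), 0.057, np.float64(-0.9)) -> x 0.128 y 0.085 z -0.004 roll -0.255  dist 77 mm
(np.float64(0.63), np.float64(0.201), 0.057, np.float64(2.0)) -> x 0.137 y 0.087 z -0.004 roll -0.271  dist 81 mm
```

Call:
servo_tool --targets '[{"hand":0.5,"x":0.015,"y":0.019,"z":-0.003,"roll":-0.039},{"hand":0.5,"x":0.032,"y":0.036,"z":-0.003,"roll":-0.078},{"hand":0.5,"x":0.051,"y":0.052,"z":-0.003,"roll":-0.117},{"hand":0.5,"x":0.072,"y":0.065,"z":-0.003,"roll":-0.156},{"hand":0.5,"x":0.094,"y":0.075,"z":-0.003,"roll":-0.195},{"hand":0.5,"x":0.118,"y":0.083,"z":-0.003,"roll":-0.235},{"hand":0.5,"x":0.128,"y":0.085,"z":-0.003,"roll":-0.255},{"hand":0.5,"x":0.13,"y":0.085,"z":-0.003,"roll":-0.255},{"hand":0.4,"x":0.13,"y":0.085,"z":-0.003,"roll":-0.255}]'

```text
time: 4.7
tool_pos: [0.6251, 0.1995, 0.055]
tcp_rot: [2.24, 2.202, 0.0]
wrist_force: [-0.0, -1.0, -0.5]
width: 0.295
grip_force: 0.0
```

```bash
python3 - <<'E'
from h import *
go([(.6259,.1983,.057,-1)])
i=read_camera("scene");t=read_camera("top")
a=cv2.resize(i[150:300,140:360],None,fx=2.66,fy=2.66);b=cv2.resize(t[100:300,130:360],None,fx=2,fy=2)
h=max(a.shape[0],b.shape[0]);b=cv2.resize(t[120:290,130:345],(a.shape[1],int(170*a.shape[1]/215)))
im=np.vstack([a,b]);print(im.shape);im=cv2.resize(im,None,fx=.69,fy=.69);print(im.shape);cv2.imwrite('pics/m3.png',im[:,:,::-1])
E
```

```text
t 4.70 p [0.6251 0.1995 0.055 ] yaw -1.0 q [0.27 0.38 1.79 0.   0.96 0.29] F [-0.  -1.  -0.5] w 25.0
(0.6259, 0.1983, 0.057, -1) -> x -0.002 y 0.002 z -0.004 roll 0.000  dist 2 mm
(861, 585, 3)
(594, 404, 3)
```

View pics/m3.png

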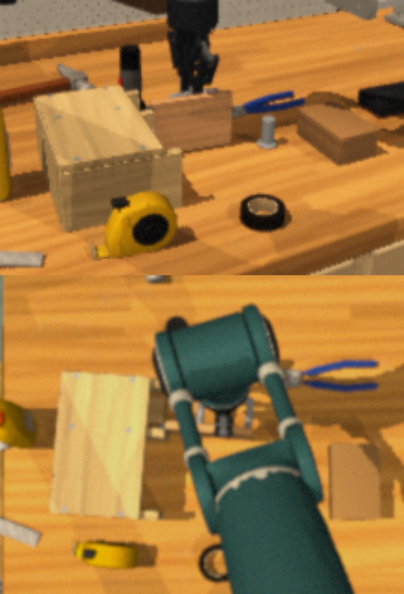

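The door stands at about a right angle (panel 165–230 px in the scene half), and the torch is undisturbed. Next I'll lift off and go behind the carton.

Call:
servo_tool --targets '[{"hand":0.3,"x":0,"y":0,"z":0,"roll":0},{"hand":0.3,"x":0,"y":0,"z":0,"roll":0},{"hand":0.3,"x":0,"y":0,"z":-0.07,"roll":0},{"hand":0.3,"x":0,"y":0,"z":-0.15,"roll":0},{"hand":0.3,"x":0,"y":0,"z":-0.22,"roll":0},{"hand":0.3,"x":0,"y":0,"z":-0.28,"roll":0},{"hand":0.3,"x":0,"y":0,"z":-0.28,"roll":0}]'

```text
time: 5.38
tool_pos: [0.6296, 0.2003, 0.204]
tcp_rot: [2.233, 2.199, 0.019]
wrist_force: [1.0, 0.1, 1.0]
width: 0.348
grip_force: 0.0
```

```bash
python3 - <<'E'
from h import *
go([(.495,-.062,.18,0),(.495,-.062,.02,0)])
E
```

```text
t 5.38 p [0.6296 0.2003 0.204 ] yaw -0.9 q [0.27 0.25 1.68 0.   1.2  0.29] F [1.  0.1 1. ] w 29.6
(0.495, -0.062, 0.18, 0) -> x -0.529 y -0.262 z 0.042 roll -0.005  dist 296 mm
(0.495, -0.062, 0.02, 0) -> x -0.530 y -0.266 z 0.362 roll -0.005  dist 348 mm
```

Call:
servo_tool --targets '[{"hand":1,"x":-0.528,"y":-0.265,"z":0.03,"roll":-0.005},{"hand":1,"x":-0.528,"y":-0.265,"z":0.03,"roll":-0.005},{"hand":1,"x":-0.528,"y":-0.265,"z":0.03,"roll":-0.005},{"hand":1,"x":-0.528,"y":-0.265,"z":0.03,"roll":-0.005},{"hand":1,"x":-0.528,"y":-0.265,"z":0.03,"roll":-0.005},{"hand":1,"x":-0.528,"y":-0.265,"z":0.03,"roll":-0.005},{"hand":1,"x":-0.528,"y":-0.265,"z":0.03,"roll":-0.005},{"hand":1,"x":-0.528,"y":-0.265,"z":0.03,"roll":-0.005},{"hand":1,"x":-0.528,"y":-0.265,"z":0.03,"roll":-0.005}]'

```text
time: 6.13
tool_pos: [0.4872, -0.0648, 0.1794]
tcp_rot: [-2.226, -2.217, 0.0]
wrist_force: [0.9, 1.4, 0.1]
width: 0.001
grip_force: 0.0
```

```bash
cat >> h.py <<'E'
def carton(show=True):
    t=read_camera("top"); cv2.imwrite('pics/last_top.png',t[:,:,::-1])
    return t
E
python3 - <<'E'
from h import *
go([(.495,-.062,.02,0)])
t=carton()
o=cv2.imread('pics/top0_raw.png')[:,:,::-1]
print(o[225:235:5,312:326:6].reshape(-1,3), o[235,300],o[260,320])
hs=cv2.cvtColor(o,cv2.COLOR_RGB2HSV);print(hs[225:245:5,310:330:5].reshape(-1,3).tolist(),hs[225:245:5,290],hs[180,320],hs[260,320])
E
```

```text
t 6.13 p [ 0.4872 -0.0648  0.1794] yaw -0.2 q [-0.18 -0.05  2.04 -0.    1.14 -0.18] F [0.9 1.4 0.1] w 0.1
(0.495, -0.062, 0.02, 0) -> x 0.006 y 0.016 z 0.319 roll -0.001  dist 160 mm
[[172 119  61]
 [169 117  61]
 [166 117  60]
 [171 118  60]
 [171 117  59]
 [168 117  62]] [201 133  55] [210 136  49]
[[16, 168, 170], [15, 160, 169], [15, 164, 165], [16, 164, 162], [16, 166, 174], [15, 160, 171], [16, 163, 169], [16, 165, 165], [16, 161, 176], [16, 173, 168], [15, 168, 170], [15, 160, 171], [16, 167, 177], [16, 163, 172], [16, 169, 174], [16, 160, 169]] [[ 20 179 209]
 [ 18 184 211]
 [ 17 185 211]
 [ 16 191 210]] [117 122 117] [ 16 196 210]
```

View pics/last_top.png

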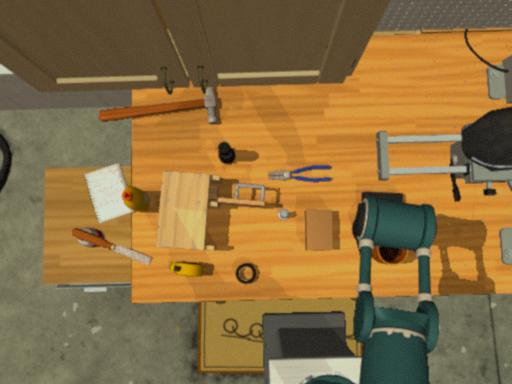

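The view shows the door open, with its panel from (217,199) to (280,205) and handle bar at (237–265, 186). The carton at (319,230) and the other things are unmoved, and the gripper is behind the carton.

Call:
servo_tool --targets '[{"hand":1,"x":0.006,"y":0.016,"z":0.08,"roll":0},{"hand":1,"x":0.006,"y":0.016,"z":0.16,"roll":0},{"hand":1,"x":0.006,"y":0.016,"z":0.24,"roll":0},{"hand":1,"x":0.006,"y":0.016,"z":0.3,"roll":0},{"hand":1,"x":0.006,"y":0.016,"z":0.31,"roll":0},{"hand":1,"x":0.006,"y":0.016,"z":0.31,"roll":0}]'

```text
time: 6.68
tool_pos: [0.495, -0.0582, 0.0224]
tcp_rot: [-2.215, -2.221, 0.005]
wrist_force: [0.6, -0.3, 0.5]
width: -0.002
grip_force: 0.0
```

```bash
python3 - <<'E'
from h import *
go([(.497,.01,.024,0),(.497,.027,.024,0)])
for a in((237,184),(265,187.5)):print(plane("top",a,.072))
print(plane("top",(286,213.5),.045))
E
```

```text
t 6.68 p [ 0.495  -0.0582  0.0224] yaw 0.2 q [-0.17  0.17  2.15  0.    0.83 -0.17] F [ 0.6 -0.3  0.5] w -0.2
(0.497, 0.01, 0.024, 0) -> x 0.136 y 0.004 z -0.003 roll 0.001  dist 68 mm
(0.497, 0.027, 0.024, 0) -> x 0.170 y 0.005 z -0.003 roll 0.001  dist 85 mm
[0.62484858 0.23215339 0.072     ]
[0.6131802  0.15693164 0.072     ]
[0.54333476 0.10146491 0.045     ]
```

Call:
servo_tool --targets '[{"hand":1,"x":0.03,"y":0.004,"z":0,"roll":0},{"hand":1,"x":0.05,"y":0.004,"z":0,"roll":0},{"hand":1,"x":0.07,"y":0.004,"z":0,"roll":0},{"hand":1,"x":0.09,"y":0.004,"z":0,"roll":0},{"hand":1,"x":0.11,"y":0.004,"z":0,"roll":0},{"hand":1,"x":0.125,"y":0.004,"z":0,"roll":0},{"hand":1,"x":0.125,"y":0.004,"z":0,"roll":0},{"hand":1,"x":0.09,"y":0.004,"z":0,"roll":0},{"hand":1,"x":0.09,"y":-0.078,"z":0,"roll":0},{"hand":1,"x":0.09,"y":-0.078,"z":0,"roll":0}]'

```text
time: 7.52
tool_pos: [0.4479, -0.014, 0.0216]
tcp_rot: [-2.213, -2.215, 0.013]
wrist_force: [-2.7, 0.8, -0.4]
width: -0.0
grip_force: 0.0
```

```bash
cat >> h.py <<'E'
def seg(n="top"):
    t=read_camera(n); cv2.imwrite('pics/last_%s.png'%n,t[:,:,::-1])
    s=cv2.cvtColor(cv2.GaussianBlur(t,(3,3),0),cv2.COLOR_RGB2HSV).astype(int)
    m=((abs(s[...,0]-15.5)<3)&(abs(s[...,1]-165)<22)&(abs(s[...,2]-168)<22)).astype(np.uint8)
    m=cv2.morphologyEx(m,cv2.MORPH_OPEN,np.ones((5,5),np.uint8))
    k,l,st,ce=cv2.connectedComponentsWithStats(m)
    for j in range(1,k):
        if st[j,4]>150:
            c=cv2.findContours((l==j).astype(np.uint8),0,2)[0][0]; r=cv2.minAreaRect(c); b=cv2.boxPoints(r)
            print(n,"area",st[j,4],"px",np.round(r[0],1),"corners",np.array([plane(n,q,.046)[:2] for q in b]).round(3).tolist(),"centre",plane(n,r[0],.046)[:2].round(4))
E
python3 - <<'E'
from h import *
go([(.455,.03,.024,0)])
seg()
E
```

```text
t 7.52 p [ 0.4479 -0.014   0.0216] yaw 0.0 q [-0.09  0.09  2.25  0.    0.82 -0.09] F [-2.7  0.8 -0.4] w -0.0
(0.455, 0.03, 0.024, 0) -> x 0.088 y 0.014 z -0.005 roll 0.000  dist 45 mm
top area 5692 px [ 87.5 225. ] corners [[0.376, 0.762], [0.688, 0.768], [0.681, 0.526], [0.37, 0.526]] centre [0.5269 0.6451]
top area 1030 px [303.5 230.5] corners [[0.552, 0.088], [0.551, 0.019], [0.439, 0.024], [0.441, 0.091]] centre [0.4957 0.0556]
top area 333 px [113.6 230.2] corners [[0.498, 0.624], [0.54, 0.617], [0.523, 0.523], [0.481, 0.53]] centre [0.5107 0.5733]
```

```bash
python3 - <<'E'
from h import *
D=np.array([.544,.104])
def C(th,l=(-.085,-.092)):
    c,s=np.cos(np.radians(th)),np.sin(np.radians(th)); return (round(D[0]+l[0]*c+l[1]*s,4),round(D[1]-l[0]*s+l[1]*c,4),.022,round(-th,1))
go([C(t) for t in (0,7,14,21,28,35,42,49,56)])
E
```

```text
t 7.57 p [ 0.4516 -0.0142  0.0227] yaw 0.0 q [-0.09  0.09  2.24  0.    0.82 -0.09] F [0.4 0.  0.3] w 0.3
(np.float64(0.459), np.float64(0.012), 0.022, 0) -> x 0.052 y 0.015 z 0.001 roll 0.000  dist 27 mm
(np.float64(0.4484), np.float64(0.023), 0.022, -7) -> x 0.074 y -0.006 z 0.002 roll 0.039  dist 37 mm
(np.float64(0.4393), np.float64(0.0353), 0.022, -14) -> x 0.099 y -0.024 z 0.002 roll 0.078  dist 51 mm
(np.float64(0.4317), np.float64(0.0486), 0.022, -21) -> x 0.126 y -0.040 z 0.002 roll 0.117  dist 66 mm
(np.float64(0.4258), np.float64(0.0627), 0.022, -28) -> x 0.154 y -0.051 z 0.002 roll 0.156  dist 81 mm
(np.float64(0.4216), np.float64(0.0774), 0.022, -35) -> x 0.183 y -0.060 z 0.002 roll 0.195  dist 96 mm
(np.float64(0.4193), np.float64(0.0925), 0.022, -42) -> x 0.213 y -0.064 z 0.002 roll 0.234  dist 111 mm
(np.float64(0.4188), np.float64(0.1078), 0.022, -49) -> x 0.244 y -0.065 z 0.002 roll 0.272  dist 126 mm
(np.float64(0.4202), np.float64(0.123), 0.022, -56) -> x 0.274 y -0.063 z 0.002 roll 0.311  dist 141 mm
```

Call:
servo_tool --targets '[{"hand":1,"x":0.03,"y":0.015,"z":0,"roll":0},{"hand":1,"x":0.052,"y":0.013,"z":0,"roll":0.01},{"hand":1,"x":0.075,"y":-0.004,"z":0,"roll":0.039},{"hand":1,"x":0.1,"y":-0.022,"z":0,"roll":0.078},{"hand":1,"x":0.127,"y":-0.038,"z":0,"roll":0.115},{"hand":1,"x":0.155,"y":-0.049,"z":0,"roll":0.152},{"hand":1,"x":0.184,"y":-0.058,"z":0,"roll":0.19},{"hand":1,"x":0.213,"y":-0.063,"z":0,"roll":0.228},{"hand":1,"x":0.213,"y":-0.063,"z":0,"roll":0.228}]'

```text
time: 8.32
tool_pos: [0.4266, 0.0936, 0.0256]
tcp_rot: [-2.859, -1.301, -0.003]
wrist_force: [0.7, -0.2, 0.5]
width: 0.001
grip_force: 0.0
```

```bash
python3 - <<'E'
from h import *
D=np.array([.544,.104])
def C(th,l=(-.085,-.092)):
    c,s=np.cos(np.radians(th)),np.sin(np.radians(th)); return (round(D[0]+l[0]*c+l[1]*s,4),round(D[1]-l[0]*s+l[1]*c,4),.022,round(-th,1))
go([C(t) for t in (49,56,63,70,77,84,91,95)])
seg()
i=read_camera("scene");t=read_camera("top")
a=cv2.resize(i[150:300,140:360],(586,400));b=cv2.resize(t[150:290,180:345],(236,200))
cv2.imwrite('pics/m4.png',a[:,:,::-1]); cv2.imwrite('pics/m4t.png',b[:,:,::-1])
E
```

```text
t 8.32 p [0.4266 0.0936 0.0256] yaw -41.1 q [0.16 0.05 2.28 0.   0.81 0.87] F [ 0.7 -0.2  0.5] w 0.1
(np.float64(0.4188), np.float64(0.1078), 0.022, -49) -> x 0.011 y -0.030 z 0.007 roll 0.044  dist 17 mm
(np.float64(0.4202), np.float64(0.123), 0.022, -56) -> x 0.036 y -0.048 z 0.007 roll 0.083  dist 30 mm
(np.float64(0.4234), np.float64(0.138), 0.022, -63) -> x 0.063 y -0.063 z 0.007 roll 0.122  dist 45 mm
(np.float64(0.4285), np.float64(0.1524), 0.022, -70) -> x 0.091 y -0.074 z 0.007 roll 0.161  dist 59 mm
(np.float64(0.4352), np.float64(0.1661), 0.022, -77) -> x 0.121 y -0.082 z 0.007 roll 0.200  dist 73 mm
(np.float64(0.4436), np.float64(0.1789), 0.022, -84) -> x 0.151 y -0.086 z 0.007 roll 0.239  dist 87 mm
(np.float64(0.4535), np.float64(0.1906), 0.022, -91) -> x 0.182 y -0.087 z 0.007 roll 0.277  dist 101 mm
(np.float64(0.4598), np.float64(0.1967), 0.022, -95) -> x 0.199 y -0.085 z 0.007 roll 0.300  dist 108 mm
top area 5576 px [ 86.5 225.5] corners [[0.688, 0.771], [0.681, 0.529], [0.367, 0.528], [0.373, 0.764]] centre [0.5256 0.6478]
top area 842 px [291.3 230.6] corners [[0.493, 0.157], [0.56, 0.062], [0.5, 0.02], [0.433, 0.115]] centre [0.4963 0.0886]
top area 326 px [113.5 230. ] corners [[0.534, 0.619], [0.532, 0.528], [0.488, 0.528], [0.491, 0.619]] centre [0.5113 0.5736]
```

View pics/m4.png

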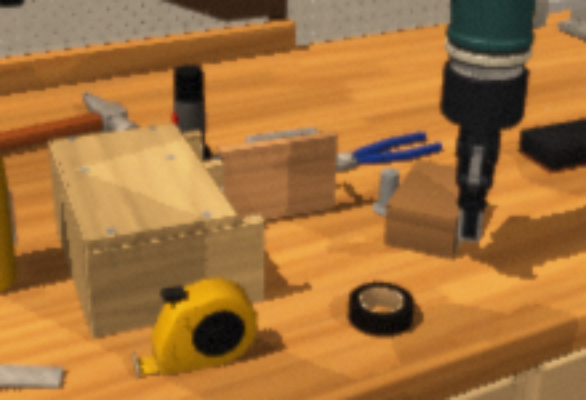

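```bash
python3 - <<'E'
from h import *
D=np.array([.544,.104])
def C(th,l=(-.060,-.093)):
    c,s=np.cos(np.radians(th)),np.sin(np.radians(th)); return (round(D[0]+l[0]*c+l[1]*s,4),round(D[1]-l[0]*s+l[1]*c,4),.022,round(-th,1))
go([C(t) for t in (50,55,60,65,70,75,80,85,90,95)])
E
```

```text
t 8.47 p [0.427  0.0917 0.0253] yaw -40.7 q [0.15 0.05 2.28 0.   0.81 0.87] F [-0.4 -0.3  0.4] w -0.3
(np.float64(0.4342), np.float64(0.0902), 0.022, -50) -> x 0.007 y 0.013 z 0.007 roll 0.051  dist 8 mm
(np.float64(0.4334), np.float64(0.0998), 0.022, -55) -> x 0.021 y -0.001 z 0.007 roll 0.079  dist 11 mm
(np.float64(0.4335), np.float64(0.1095), 0.022, -60) -> x 0.035 y -0.013 z 0.007 roll 0.107  dist 19 mm
(np.float64(0.4344), np.float64(0.1191), 0.022, -65) -> x 0.051 y -0.025 z 0.007 roll 0.135  dist 29 mm
(np.float64(0.4361), np.float64(0.1286), 0.022, -70) -> x 0.068 y -0.034 z 0.007 roll 0.163  dist 38 mm
(np.float64(0.4386), np.float64(0.1379), 0.022, -75) -> x 0.085 y -0.043 z 0.007 roll 0.190  dist 48 mm
(np.float64(0.442), np.float64(0.1469), 0.022, -80) -> x 0.103 y -0.049 z 0.007 roll 0.218  dist 57 mm
(np.float64(0.4461), np.float64(0.1557), 0.022, -85) -> x 0.122 y -0.055 z 0.007 roll 0.246  dist 67 mm
(np.float64(0.451), np.float64(0.164), 0.022, -90) -> x 0.141 y -0.058 z 0.007 roll 0.274  dist 76 mm
(np.float64(0.4566), np.float64(0.1719), 0.022, -95) -> x 0.160 y -0.060 z 0.007 roll 0.301  dist 86 mm
```

Call:
servo_tool --targets '[{"hand":1,"x":0,"y":0,"z":0.004,"roll":0.039},{"hand":1,"x":0.005,"y":0,"z":0.004,"roll":0.075},{"hand":1,"x":0.021,"y":-0.002,"z":0.004,"roll":0.09},{"hand":1,"x":0.035,"y":-0.013,"z":0.004,"roll":0.107},{"hand":1,"x":0.051,"y":-0.025,"z":0.004,"roll":0.135},{"hand":1,"x":0.068,"y":-0.034,"z":0.004,"roll":0.163},{"hand":1,"x":0.085,"y":-0.043,"z":0.004,"roll":0.19},{"hand":1,"x":0.103,"y":-0.049,"z":0.004,"roll":0.218},{"hand":1,"x":0.113,"y":-0.052,"z":0.004,"roll":0.235},{"hand":1,"x":0.113,"y":-0.052,"z":0.004,"roll":0.235}]'

```text
time: 9.3
tool_pos: [0.4438, 0.1513, 0.0226]
tcp_rot: [-3.136, -0.185, 0.001]
wrist_force: [0.0, 0.3, -0.1]
width: -0.001
grip_force: 0.2
```

```bash
python3 - <<'E'
from h import *
go([(.451,.164,.022,-90),(.4566,.172,.022,-95)])
seg();seg("scene")
E
```

```text
t 9.30 p [0.4438 0.1513 0.0226] yaw -83.2 q [0.28 0.11 2.21 0.   0.81 1.73] F [ 0.   0.3 -0.1] w -0.1
(0.451, 0.164, 0.022, -90) -> x 0.017 y -0.024 z 0.001 roll 0.038  dist 15 mm
(0.4566, 0.172, 0.022, -95) -> x 0.030 y -0.038 z 0.001 roll 0.065  dist 24 mm
top area 5589 px [ 87. 225.] corners [[0.688, 0.771], [0.681, 0.526], [0.37, 0.526], [0.376, 0.764]] centre [0.527  0.6464]
top area 254 px [298.  226.5] corners [[0.533, 0.094], [0.532, 0.045], [0.481, 0.047], [0.482, 0.095]] centre [0.507  0.0701]
top area 170 px [275.5 225. ] corners [[0.527, 0.157], [0.526, 0.105], [0.498, 0.106], [0.5, 0.157]] centre [0.5127 0.1311]
top area 333 px [113.9 230.4] corners [[0.495, 0.621], [0.533, 0.619], [0.525, 0.524], [0.487, 0.526]] centre [0.5102 0.5724]
```

Call:
servo_tool --targets '[{"hand":1,"x":0.008,"y":-0.012,"z":0,"roll":0.02},{"hand":1,"x":0.017,"y":-0.024,"z":0,"roll":0.038},{"hand":1,"x":0.027,"y":-0.036,"z":0,"roll":0.058},{"hand":1,"x":0.027,"y":-0.036,"z":0,"roll":0.06},{"hand":1,"x":0.0,"y":-0.036,"z":0,"roll":0.06},{"hand":1,"x":-0.02,"y":-0.036,"z":-0.06,"roll":0.04},{"hand":1,"x":-0.02,"y":-0.036,"z":-0.14,"roll":0.0},{"hand":1,"x":-0.02,"y":0.04,"z":-0.2,"roll":-0.04},{"hand":1,"x":-0.02,"y":0.12,"z":-0.2,"roll":-0.08},{"hand":1,"x":-0.02,"y":0.2,"z":-0.2,"roll":-0.12}]'

```text
time: 10.23
tool_pos: [0.4463, 0.0668, 0.1257]
tcp_rot: [3.059, 0.71, 0.012]
wrist_force: [0.6, -0.5, 0.3]
width: -0.002
grip_force: 0.0
```

```bash
python3 - <<'E'
from h import *
go([(.46,-.03,.1,-5),(.484,-.03,.1,-5)])
seg()
E
```

```text
t 10.23 p [0.4463 0.0668 0.1257] yaw -63.9 q [ 0.09 -0.08  2.18 -0.    1.03  1.21] F [ 0.6 -0.5  0.3] w -0.2
(0.46, -0.03, 0.1, -5) -> x -0.061 y 0.186 z 0.052 roll -0.327  dist 101 mm
(0.484, -0.03, 0.1, -5) -> x -0.018 y 0.207 z 0.052 roll -0.327  dist 107 mm
top area 5651 px [ 86.5 225. ] corners [[0.688, 0.771], [0.681, 0.529], [0.37, 0.528], [0.376, 0.764]] centre [0.527  0.6478]
top area 457 px [113.2 229.8] corners [[0.532, 0.632], [0.547, 0.527], [0.492, 0.517], [0.477, 0.622]] centre [0.5118 0.5745]
top area 697 px [284.5 230.5] corners [[0.533, 0.162], [0.53, 0.05], [0.462, 0.053], [0.465, 0.164]] centre [0.4971 0.1071]
```

The carton is turned: long axis yaw 88.5°, centre (0.497, 0.107), within 4 mm of the lane. I'll go behind its tail.

```bash
python3 - <<'E'
from h import *
go([(.491,.02,.1257,-5.4),(.491,.02,.034,-5.4)])
E
```

```text
t 10.28 p [0.446  0.0612 0.1246] yaw -63.6 q [ 0.08 -0.08  2.18 -0.01  1.03  1.2 ] F [ 0.7 -3.9  1. ] w -0.1
(0.491, 0.02, 0.1257, -5.4) -> x 0.044 y 0.114 z -0.001 roll -0.323  dist 61 mm
(0.491, 0.02, 0.034, -5.4) -> x 0.043 y 0.113 z 0.182 roll -0.323  dist 109 mm
```

Call:
servo_tool --targets '[{"hand":1,"x":0.02,"y":0.06,"z":0,"roll":-0.323},{"hand":1,"x":0.043,"y":0.113,"z":0,"roll":-0.323},{"hand":1,"x":0.043,"y":0.113,"z":0,"roll":-0.323},{"hand":1,"x":0.043,"y":0.113,"z":0,"roll":-0.323},{"hand":1,"x":0.043,"y":0.113,"z":0,"roll":-0.323},{"hand":1,"x":0.043,"y":0.113,"z":0,"roll":-0.323},{"hand":1,"x":0.043,"y":0.113,"z":0,"roll":-0.323},{"hand":1,"x":0.043,"y":0.113,"z":0,"roll":-0.323},{"hand":1,"x":0.043,"y":0.113,"z":0,"roll":-0.323}]'

```text
time: 11.03
tool_pos: [0.4873, 0.0255, 0.1222]
tcp_rot: [2.336, 2.101, 0.0]
wrist_force: [-1.0, 0.6, 0.2]
width: 0.002
grip_force: 0.0
```

```bash
python3 - <<'E'
from h import *
go([(.491,.018,.034,-5.4)])
i=read_camera("scene");t=read_camera("top");cv2.imwrite('pics/m5t.png',cv2.resize(t[140:300,150:350],None,fx=3.5,fy=3.5,interpolation=cv2.INTER_CUBIC)[:,:,::-1])
E
```

```text
t 11.03 p [0.4873 0.0255 0.1222] yaw -6.1 q [ 0.    0.01  2.11 -0.    1.03  0.11] F [-1.   0.6  0.2] w 0.2
(0.491, 0.018, 0.034, -5.4) -> x -0.014 y 0.009 z 0.176 roll -0.004  dist 89 mm
```

View pics/m5t.png

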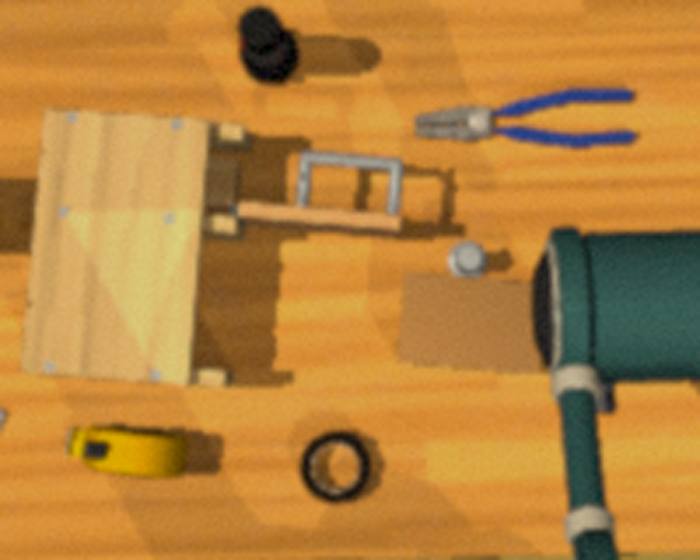

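The carton (400–545, 272–372) is parallel to the cupboard and in line with the bay, whose side ends are at (222,223) and (212,377). It touches the dog at (467,258), and everything is clear.

Call:
servo_tool --targets '[{"hand":1,"x":-0.014,"y":0.008,"z":0.06,"roll":-0.004},{"hand":1,"x":-0.014,"y":0.008,"z":0.12,"roll":-0.004},{"hand":1,"x":-0.014,"y":0.008,"z":0.17,"roll":-0.004},{"hand":1,"x":-0.014,"y":0.008,"z":0.176,"roll":-0.004},{"hand":1,"x":-0.014,"y":0.008,"z":0.176,"roll":-0.004}]'

```text
time: 11.55
tool_pos: [0.4885, 0.0185, 0.0325]
tcp_rot: [-2.327, -2.106, 0.005]
wrist_force: [1.4, 0.2, -0.2]
width: 0.003
grip_force: 0.0
```

```bash
python3 - <<'E'
from h import *
u=np.array([np.cos(1.476),np.sin(1.476)]);O=np.array([.511,.288])
p=lambda X,Y=0:(*(O+X*u+Y*np.array([-u[1],u[0]])).round(4),.034,-5.4)
print("carton tail at cup x", (np.array([.496,.0515])-O)@u)
go([p(-.22),p(-.15),p(-.08),p(-.002)])
E
```

```text
carton tail at cup x -0.2368579765788128
t 11.55 p [0.4885 0.0185 0.0325] yaw -5.7 q [-0.01  0.14  2.17 -0.    0.84  0.09] F [ 1.4  0.2 -0.2] w 0.3
(np.float64(0.4902), np.float64(0.069), 0.034, -5.4) -> x 0.101 y -0.007 z -0.003 roll -0.002  dist 51 mm
(np.float64(0.4968), np.float64(0.1387), 0.034, -5.4) -> x 0.241 y -0.007 z -0.003 roll -0.002  dist 120 mm
(np.float64(0.5034), np.float64(0.2084), 0.034, -5.4) -> x 0.381 y -0.008 z -0.003 roll -0.002  dist 190 mm
(np.float64(0.5108), np.float64(0.286), 0.034, -5.4) -> x 0.537 y -0.009 z -0.003 roll -0.002  dist 268 mm
```

Call:
servo_tool --targets '[{"hand":1,"x":0.03,"y":0.006,"z":-0.003,"roll":0},{"hand":1,"x":0.055,"y":0.006,"z":-0.003,"roll":0},{"hand":1,"x":0.08,"y":0.006,"z":-0.003,"roll":0},{"hand":1,"x":0.105,"y":0.006,"z":-0.003,"roll":0},{"hand":1,"x":0.13,"y":0.006,"z":-0.003,"roll":0},{"hand":1,"x":0.15,"y":0.006,"z":-0.003,"roll":0},{"hand":1,"x":0.15,"y":0.006,"z":-0.003,"roll":0}]'

```text
time: 12.13
tool_pos: [0.5024, 0.0952, 0.0373]
tcp_rot: [2.326, 2.11, 0.005]
wrist_force: [0.4, 0.4, -0.1]
width: -0.004
grip_force: 0.0
```

```bash
python3 - <<'E'
from h import *
go([(.5108,.286,.034,-5.4)])
i=read_camera("scene");t=read_camera("top")
a=cv2.resize(t[160:270,180:330],(600,440),interpolation=cv2.INTER_CUBIC)
cv2.imwrite('pics/m6.png',a[:,:,::-1]); cv2.imwrite('pics/m6s.png',i[:,:,::-1])
s=cv2.cvtColor(cv2.GaussianBlur(t,(3,3),0),cv2.COLOR_RGB2HSV).astype(int)
m=((s[...,1]<176)&(s[...,2]<190)&(abs(s[...,0]-15.5)<3)).astype(np.uint8)
for r in range(205,255,4): 
    c=np.where(m[r,225:300])[0]; print(r,(c.min()+225,c.max()+225) if len(c) else None, end='; ')
seg()
E
```

```text
t 12.13 p [0.5024 0.0952 0.0373] yaw -5.6 q [0.14 0.16 2.12 0.   0.85 0.23] F [ 0.4  0.4 -0.1] w -0.3
(0.5108, 0.286, 0.034, -5.4) -> x 0.381 y -0.020 z 0.007 roll -0.001  dist 191 mm
205 (np.int64(228), np.int64(287)); 209 (np.int64(266), np.int64(267)); 213 (np.int64(266), np.int64(267)); 217 (np.int64(265), np.int64(266)); 221 (np.int64(245), np.int64(267)); 225 (np.int64(245), np.int64(268)); 229 (np.int64(245), np.int64(268)); 233 (np.int64(245), np.int64(268)); 237 (np.int64(246), np.int64(270)); 241 (np.int64(249), np.int64(271)); 245 (np.int64(270), np.int64(295)); 249 (np.int64(273), np.int64(294)); 253 (np.int64(274), np.int64(284)); top area 3475 px [ 87.5 207.5] corners [[0.688, 0.768], [0.681, 0.526], [0.464, 0.526], [0.47, 0.763]] centre [0.575  0.6456]
top area 459 px [256.  231.5] corners [[0.529, 0.214], [0.527, 0.154], [0.465, 0.156], [0.466, 0.215]] centre [0.4965 0.1847]
top area 1766 px [ 87.5 267.5] corners [[0.454, 0.763], [0.448, 0.526], [0.37, 0.526], [0.376, 0.762]] centre [0.4118 0.6439]
```

View pics/m6.png

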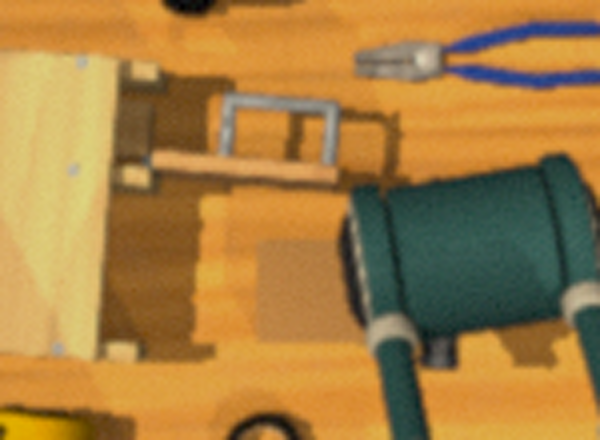

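The carton front is at x=257, rows 238–340. It has turned back about 4° and sits about 10 mm left of the lane, so a single shut finger pair is an unstable pusher. I'll push with the two fingers spread 30 mm to steer it.

```bash
python3 - <<'E'
from h import *
q=lambda a,z=.046:plane("top",(180+a[0]/4,160+a[1]/4),z)[:2]
fr,fl,sr,sl=q((257,238)),q((257,341)),q((342,239)),q((342,342))
print(fr,fl,sr,sl)
yw=np.degrees(np.arctan2(*(fr-sr)[::-1])); yw2=np.degrees(np.arctan2(*(fl-sl)[::-1]));yw3=np.degrees(np.arctan2(*(fl-fr)[::-1]))-90;print("carton yaw",yw,yw2,yw3)
y=np.radians((yw+yw2+yw3)/3); tail=(fr+fl)/2-.110*np.array([np.cos(y),np.sin(y)]);print("tail",tail)
a,b=q((137,177),.083),q((122,350),.083);print("side ends",a,b,(a+b)/2, np.linalg.norm(a-b),"yaw",np.degrees(np.arctan2(*(b-a)[::-1]))-90)
r1,r2=q((118,58),.095),q((97,358),.095);print("roof front yaw",np.degrees(np.arctan2(*(r2-r1)[::-1]))-90)
d1,d2=q((155,152),.091),q((338,170),.091);print("door dir",np.degrees(np.arctan2(*(d2-d1)[::-1])))
go([(tail[0],tail[1]-.025,.026,-2),(tail[0],tail[1]-.012,.026,-6)])
E
```

```text
[0.53005973 0.21585709] [0.46020301 0.21755735] [0.52776689 0.15792824] [0.45796401 0.15995616]
carton yaw 87.7334068685564 87.77399526119824 88.60573636789007
tail [0.49136478 0.10677173]
side ends [0.57075317 0.29348944] [0.45645796 0.30542149] [0.51360557 0.29945547] 0.11491635271695774 yaw 84.04009505261865
roof front yaw 85.07643424212304
door dir -97.25833973507937
t 12.28 p [0.501  0.0937 0.0361] yaw -5.6 q [0.14 0.16 2.13 0.   0.85 0.23] F [-0.3 -0.5  0.4] w -0.4
(np.float64(0.49136478094165237), np.float64(0.08177172864979468), 0.026, -2) -> x -0.026 y -0.017 z 0.020 roll -0.020  dist 18 mm
(np.float64(0.49136478094165237), np.float64(0.09477172864979469), 0.026, -6) -> x 0.000 y -0.019 z 0.020 roll 0.002  dist 14 mm
```

Call:
servo_tool --targets '[{"hand":1,"x":-0.03,"y":0,"z":0,"roll":0},{"hand":0.3,"x":-0.03,"y":-0.02,"z":0.01,"roll":0},{"hand":0.3,"x":-0.03,"y":-0.025,"z":0.02,"roll":0.01},{"hand":0.3,"x":-0.03,"y":-0.025,"z":0.02,"roll":0.01},{"hand":0.3,"x":-0.03,"y":-0.025,"z":0.02,"roll":0.01}]'

```text
time: 12.7
tool_pos: [0.4858, 0.0792, 0.0251]
tcp_rot: [-2.36, -2.072, 0.002]
wrist_force: [0.0, 0.2, 0.6]
width: 0.349
grip_force: 0.0
```

```bash
python3 - <<'E'
from h import *
go([(.488,.094,.026,-7),(.483,.103,.026,-9.5),(.491,.152,.026,-9.5)])
E
```

```text
t 12.70 p [0.4858 0.0792 0.0251] yaw -7.4 q [0.11 0.15 2.17 0.   0.83 0.24] F [0.  0.2 0.6] w 29.7
(0.488, 0.094, 0.026, -7) -> x 0.030 y 0.001 z -0.002 roll -0.002  dist 15 mm
(0.483, 0.103, 0.026, -9.5) -> x 0.046 y -0.012 z -0.002 roll 0.011  dist 24 mm
(0.491, 0.152, 0.026, -9.5) -> x 0.146 y -0.009 z -0.002 roll 0.011  dist 73 mm
```

Call:
servo_tool --targets '[{"hand":0.3,"x":0.025,"y":0,"z":0,"roll":0},{"hand":0.3,"x":0.035,"y":-0.006,"z":0,"roll":0.006},{"hand":0.3,"x":0.046,"y":-0.012,"z":0,"roll":0.011},{"hand":0.3,"x":0.071,"y":-0.012,"z":0,"roll":0.011},{"hand":0.3,"x":0.096,"y":-0.01,"z":0,"roll":0.011},{"hand":0.3,"x":0.121,"y":-0.009,"z":0,"roll":0.011},{"hand":0.3,"x":0.14,"y":-0.009,"z":0,"roll":0.011},{"hand":0.3,"x":0.14,"y":-0.009,"z":0,"roll":0.011}]'

```text
time: 13.37
tool_pos: [0.4926, 0.1517, 0.026]
tcp_rot: [-2.395, -2.033, -0.003]
wrist_force: [-0.3, 0.2, -0.5]
width: 0.346
grip_force: 0.0
```

```bash
cat >> h.py <<'E'
def edges():
    t=read_camera("top");cv2.imwrite('pics/last_top.png',t[:,:,::-1])
    s=cv2.cvtColor(cv2.GaussianBlur(t,(3,3),0),cv2.COLOR_RGB2HSV).astype(int)
    m=((s[...,1]<178)&(s[...,2]<192)&(s[...,2]>70)&(abs(s[...,0]-15.5)<4)).astype(np.uint8)
    return t,s,m
E
python3 - <<'E'
from h import *
go([])
t,s,m=edges()
for r in range(204,252,2): print(r,''.join('.#'[v] for v in m[r,205:300]))
i=read_camera("scene");cv2.imwrite('pics/m7s.png',i[:,:,::-1])
cv2.imwrite('pics/m7.png',cv2.resize(np.hstack([t[180:270,190:310],i[200:290,190:310]]),(800,300),interpolation=cv2.INTER_CUBIC)[:,:,::-1])
E
```

```text
t 13.37 p [0.4926 0.1517 0.026 ] yaw -9.3 q [0.25 0.19 2.12 0.   0.83 0.41] F [-0.3  0.2 -0.5] w 29.4
204 ..####......################################################..................##.......##......
206 ..##############..............##.........#.#################...###.#####.................#.....
208 ..##############.............................................##...........................##...
210 .###....................................................####................................#..
212 .##..............................................#####........................................#
214 .##.................#######........#####...####................................................
216 .##.................##############.......#.....................................................
218 .##................###############.............................................................
220 .##.................##############.............................................................
222 .##................###############............................................................
[... 701 characters left out ...]

238 ##...............##################.#..........................................................
240 #....................##........#####.#.........................................................
242 #..................................##...................................................##.....
244 ########............................#.#.........................................#####...####...
246 ###....#####.........................##..................................#####.............#...
248 ##......####.........................####.......##................###.......................#..
250 .........###...........................###.......................#...........................#.
```

```bash
python3 - <<'E'
from h import *
u=np.array([np.cos(1.476),np.sin(1.476)]);n=np.array([-u[1],u[0]]);O=np.array([.5115,.288])
for name,p,z in(("front R",(224.7,214),.046),("front L",(221.7,239.5),.046),("side far",(238.5,213.5),.046)):
    w=plane("top",p,z)[:2]; print(name,w,"cup",(w-O)@u,(w-O)@n)
w=np.array([.4926,.1517]);print("tool cup",(w-O)@u,(w-O)@n)
P=lambda X,Y,a:(*(O+X*u+Y*n).round(4),.034,a)
go([P(-.12,0,-6),P(-.06,0,-5.4),P(-.002,0,-5.4)])
E
```

```text
front R [0.54657712 0.26892373] cup -0.01567041754307167 -0.03672528260760952
front L [0.47740674 0.27846949] cup -0.01271480072815503 0.033038081397439745
side far [0.54689097 0.2311698 ] cup -0.05322512725347109 -0.04061130404427889
tool cup -0.13747700754954345 0.0059137462934052976
t 13.47 p [0.4921 0.1504 0.0259] yaw -9.4 q [0.25 0.19 2.12 0.   0.83 0.41] F [-0.9 -0.4  0.4] w 29.7
(np.float64(0.5001), np.float64(0.1685), 0.034, -6) -> x 0.038 y 0.010 z -0.016 roll -0.019  dist 21 mm
(np.float64(0.5058), np.float64(0.2283), 0.034, -5.4) -> x 0.158 y 0.002 z -0.016 roll -0.022  dist 80 mm
(np.float64(0.5113), np.float64(0.286), 0.034, -5.4) -> x 0.274 y -0.006 z -0.016 roll -0.022  dist 137 mm
```

Call:
servo_tool --targets '[{"hand":0.3,"x":0.02,"y":0.003,"z":-0.004,"roll":-0.01},{"hand":0.3,"x":0.045,"y":0.005,"z":-0.008,"roll":-0.019},{"hand":0.3,"x":0.07,"y":0.004,"z":-0.008,"roll":-0.022},{"hand":0.3,"x":0.095,"y":0.003,"z":-0.008,"roll":-0.022},{"hand":0.3,"x":0.12,"y":0.002,"z":-0.008,"roll":-0.022},{"hand":0.3,"x":0.145,"y":0,"z":-0.008,"roll":-0.022},{"hand":0.3,"x":0.145,"y":0,"z":-0.008,"roll":-0.022}]'

```text
time: 14.05
tool_pos: [0.5045, 0.2241, 0.0302]
tcp_rot: [-2.323, -2.114, -0.005]
wrist_force: [0.6, 0.5, 0.4]
width: 0.349
grip_force: 0.0
```

```bash
python3 - <<'E'
from h import *
u=np.array([np.cos(1.476),np.sin(1.476)]);n=np.array([-u[1],u[0]]);O=np.array([.5115,.288])
P=lambda X,Y,a:(*(O+X*u+Y*n).round(4),.03,a)
go([P(-.03,0,-5.4),P(-.0,0,-5.4)])
t,s,m=edges()
for r in range(208,246,2): print(r,''.join('.#'[v] for v in m[r,195:270]))
E
```

```text
t 14.05 p [0.5045 0.2241 0.0302] yaw -5.4 q [0.37 0.24 2.04 0.   0.86 0.46] F [0.6 0.5 0.4] w 29.7
(np.float64(0.5087), np.float64(0.2581), 0.03, -5.4) -> x 0.069 y 0.002 z 0.001 roll 0.000  dist 34 mm
(np.float64(0.5115), np.float64(0.288), 0.03, -5.4) -> x 0.129 y 0.002 z 0.001 roll 0.000  dist 64 mm
208 ............##############...........................................#.....
210 ...........###....####.....................................................
212 ..........#######......................................................#...
214 .......................................................................#...
216 ..........................................................#.............#..
218 .........................................................................#.
220 .........................................................................#.
222 .........................................................................#.
224 ........................................................................###
226 .........................................................................##
228 ..................................................................#.......#
230 ...........................................................................
232 .........#.................................................................
234 ..........#................................................................
236 ...........#................................................#######........
238 ..........#.#..........................................###........##.......
240 ..........#..#.....................................###.............##......
242 ..........##.....................................##.................##.....
244 .........######..................................#...................#.....
```

Call:
servo_tool --targets '[{"hand":0.3,"x":0.025,"y":0.001,"z":0,"roll":0},{"hand":0.3,"x":0.05,"y":0.001,"z":0,"roll":0},{"hand":0.3,"x":0.075,"y":0.002,"z":0,"roll":0},{"hand":0.3,"x":0.095,"y":0.002,"z":0,"roll":0},{"hand":0.3,"x":0.11,"y":0.002,"z":0,"roll":0},{"hand":0.3,"x":0.125,"y":0.002,"z":0,"roll":0},{"hand":0.3,"x":0.134,"y":0.002,"z":0,"roll":0},{"hand":0.3,"x":0.134,"y":0.002,"z":0,"roll":0},{"hand":0.3,"x":0.134,"y":0.002,"z":0,"roll":0}]'

```text
time: 14.85
tool_pos: [0.511, 0.2883, 0.0297]
tcp_rot: [-2.324, -2.113, -0.002]
wrist_force: [0.1, -0.4, 0.2]
width: 0.347
grip_force: 0.0
```

```bash
python3 - <<'E'
from h import *
u=np.array([np.cos(1.476),np.sin(1.476)]);n=np.array([-u[1],u[0]]);O=np.array([.5115,.288])
s=bot.read_state();w=s['tool_pos'][:2];print("tool cup",(w-O)@u,(w-O)@n)
go([(.47,-.02,.2,-5)])
E
```

```text
tool cup 0.00022779093759539625 0.0004845028061049165
t 14.85 p [0.511  0.2883 0.0297] yaw -5.5 q [0.47 0.3  1.96 0.   0.88 0.57] F [ 0.1 -0.4  0.2] w 29.5
(0.47, -0.02, 0.2, -5) -> x -0.621 y -0.023 z -0.341 roll -0.003  dist 355 mm
```

Call:
servo_tool --targets '[{"hand":0.3,"x":0.006,"y":0,"z":0,"roll":0},{"hand":0.3,"x":0.012,"y":0,"z":0,"roll":0},{"hand":0.3,"x":0.012,"y":0,"z":0,"roll":0},{"hand":0.3,"x":-0.03,"y":0,"z":0,"roll":0},{"hand":0.3,"x":-0.1,"y":-0.01,"z":0,"roll":0},{"hand":0.3,"x":-0.14,"y":-0.01,"z":-0.06,"roll":0},{"hand":0.3,"x":-0.18,"y":-0.02,"z":-0.13,"roll":0},{"hand":0.3,"x":-0.24,"y":-0.02,"z":-0.2,"roll":0},{"hand":0.3,"x":-0.32,"y":-0.02,"z":-0.28,"roll":0},{"hand":0.3,"x":-0.4,"y":-0.02,"z":-0.3,"roll":0}]'

```text
time: 15.68
tool_pos: [0.4856, 0.1053, 0.1773]
tcp_rot: [2.321, 2.113, 0.012]
wrist_force: [1.6, -0.2, 0.4]
width: 0.348
grip_force: 0.0
```

Call:
servo_tool --targets '[{"hand":0.3,"x":-0.08,"y":0,"z":0,"roll":0},{"hand":0.3,"x":-0.16,"y":0,"z":0,"roll":0},{"hand":0.3,"x":-0.23,"y":0,"z":0,"roll":0},{"hand":0.3,"x":-0.23,"y":0,"z":0,"roll":0},{"hand":0.3,"x":-0.23,"y":0,"z":0,"roll":0}]'

```text
time: 16.1
tool_pos: [0.4726, -0.0111, 0.1732]
tcp_rot: [2.329, 2.108, 0.003]
wrist_force: [0.1, 0.8, 0.6]
width: 0.347
grip_force: 0.0
```

```bash
python3 - <<'E'
from h import *
go([])
u=np.array([np.cos(1.476),np.sin(1.476)]);n=np.array([-u[1],u[0]]);O=np.array([.5115,.288])
t,s,m=edges()
o=cv2.imread('pics/m6s.png')
t0=cv2.imread('pics/top0_raw.png')[:,:,::-1]
# profile along the lane: sample colours at z=.046 plane for cup x from -60..30 mm, averaged over small lateral lines
for Y in(-.025,0,.025):
    for X in np.arange(-.03,.036,.004):
        w=O+X*u+Y*n; p=proj("top",[*w,.046])[0]; b=cv2.getRectSubPix(t,(1,1),tuple(map(float,p)))[0,0]; 
        print("%d:%s"%(round(X*1000),b.tolist()),end=' ')
    print()
# movement of the bystanders: difference against the first pictures
sc=read_camera("scene"); s0=cv2.imread('pics/scene0_raw.png')[:,:,::-1]
for nme,A,B in(("top",t,t0),("scene",sc,s0)):
    d=cv2.absdiff(cv2.GaussianBlur(A,(3,3),0),cv2.GaussianBlur(np.ascontiguousarray(B),(3,3),0)).max(2)>45
    d=cv2.morphologyEx(d.astype(np.uint8),cv2.MORPH_OPEN,np.ones((2,2),np.uint8))
    k,l,st,ce=cv2.connectedComponentsWithStats(d)
    print(nme,[st[j].tolist() for j in range(1,k) if st[j,4]>6])
E
```

```text
t 16.10 p [ 0.4726 -0.0111  0.1732] yaw -5.7 q [-0.08 -0.08  2.09  0.    1.13  0.02] F [0.1 0.8 0.6] w 29.5
-30:[175, 114, 44] -26:[130, 86, 35] -22:[127, 83, 34] -18:[129, 84, 33] -14:[128, 83, 33] -10:[125, 81, 29] -6:[127, 80, 26] -2:[126, 82, 31] 2:[130, 83, 35] 6:[127, 82, 31] 10:[115, 74, 25] 14:[84, 57, 28] 18:[95, 63, 33] 22:[104, 75, 40] 26:[104, 71, 36] 30:[104, 73, 40] 34:[129, 103, 56] 
-30:[198, 147, 61] -26:[146, 99, 39] -22:[139, 93, 33] -18:[140, 93, 34] -14:[139, 92, 36] -10:[137, 92, 34] -6:[136, 89, 37] -2:[135, 88, 37] 2:[132, 91, 41] 6:[131, 86, 37] 10:[121, 80, 36] 14:[82, 57, 24] 18:[100, 69, 38] 22:[105, 74, 35] 26:[107, 74, 38] 30:[104, 72, 37] 34:[133, 104, 59] 
-30:[163, 111, 48] -26:[131, 86, 34] -22:[129, 87, 30] -18:[131, 87, 37] -14:[131, 87, 34] -10:[131, 85, 29] -6:[131, 86, 33] -2:[132, 86, 34] 2:[132, 88, 38] 6:[127, 81, 30] 10:[118, 77, 31] 14:[88, 59, 29] 18:[102, 70, 34] 22:[103, 71, 38] 26:[91, 65, 33] 30:[88, 62, 32] 34:[138, 107, 59] 
top [[235, 184, 49, 26, 437], [218, 198, 16, 6, 71], [239, 202, 13, 2, 26], [219, 204, 5, 46, 163], [226, 207,
[... 276 characters left out ...]
[323, 377, 10, 7, 34]]
scene [[394, 0, 18, 11, 134], [412, 0, 42, 11, 306], [477, 0, 35, 71, 1790], [337, 7, 27, 15, 237], [366, 10, 30, 14, 270], [329, 15, 19, 29, 404], [394, 18, 5, 3, 13], [333, 22, 60, 82, 2563], [446, 69, 66, 86, 2612], [329, 102, 39, 75, 1947], [483, 124, 4, 4, 16], [509, 132, 3, 11, 22], [413, 143, 99, 83, 4312], [504, 179, 3, 4, 10], [391, 191, 10, 8, 64], [501, 192, 11, 8, 60], [359, 194, 27, 36, 427], [234, 199, 26, 6, 83], [232, 206, 49, 54, 869], [302, 206, 50, 36, 1019], [402, 206, 13, 16, 131], [429, 207, 83, 95, 3385], [227, 209, 4, 3, 10], [258, 217, 10, 8, 47], [267, 220, 13, 10, 53], [478, 281, 34, 20, 256], [447, 294, 29, 16, 247], [483, 364, 29, 19, 130]]
```

Call:
servo_tool --targets '[{"hand":0.3,"x":0.05,"y":0,"z":-0.1,"roll":0},{"hand":0.3,"x":0.12,"y":0,"z":-0.12,"roll":0},{"hand":0.3,"x":0.2,"y":0,"z":-0.12,"roll":0},{"hand":0.3,"x":0.28,"y":0,"z":-0.12,"roll":0},{"hand":0.3,"x":0.3,"y":0,"z":-0.12,"roll":0},{"hand":0.3,"x":0.3,"y":0,"z":-0.12,"roll":0},{"hand":0.3,"x":0.3,"y":0,"z":-0.12,"roll":0}]'

```text
time: 16.78
tool_pos: [0.486, 0.1413, 0.2323]
tcp_rot: [-2.32, -2.118, 0.002]
wrist_force: [-0.2, 0.0, -0.1]
width: 0.348
grip_force: 0.0
```

```bash
python3 - <<'E'
from h import *
go([])
t=read_camera("top");t0=cv2.imread('pics/top0_raw.png')[:,:,::-1]
sc=read_camera("scene"); s0=cv2.imread('pics/scene0_raw.png')[:,:,::-1]
for n,A,B in(("top",t,t0),("scene",sc,s0)):
    d=cv2.absdiff(cv2.GaussianBlur(A,(3,3),0),cv2.GaussianBlur(np.ascontiguousarray(B),(3,3),0)).max(2)>45
    d=cv2.morphologyEx(d.astype(np.uint8),cv2.MORPH_OPEN,np.ones((2,2),np.uint8))
    k,l,st,ce=cv2.connectedComponentsWithStats(d)
    print(n,[st[j].tolist() for j in range(1,k) if st[j,4]>6])
print("mug/block diff top",cv2.absdiff(t,np.ascontiguousarray(t0))[185:270,355:415].max(2).mean())
E
```

```text
t 16.78 p [0.486  0.1413 0.2323] yaw -5.2 q [ 0.23 -0.06  1.96 -0.    1.25  0.32] F [-0.2  0.  -0.1] w 29.6
top [[218, 184, 127, 132, 6393], [219, 204, 5, 46, 155], [225, 211, 2, 8, 16], [320, 211, 19, 14, 146], [330, 213, 124, 84, 2912], [225, 225, 2, 10, 20], [322, 232, 13, 9, 94], [378, 242, 3, 4, 8], [373, 247, 6, 6, 27], [268, 317, 10, 8, 40], [345, 318, 7, 19, 61], [335, 324, 3, 3, 8], [282, 329, 30, 16, 276], [347, 339, 7, 11, 57], [286, 340, 55, 18, 416], [277, 359, 64, 25, 803], [352, 358, 36, 26, 802], [354, 373, 4, 8, 18], [323, 374, 21, 10, 63]]
scene [[274, 0, 18, 9, 127], [275, 0, 58, 74, 2669], [477, 0, 35, 71, 1787], [446, 68, 66, 91, 2938], [285, 77, 28, 4, 75], [279, 83, 37, 77, 2067], [483, 124, 4, 4, 16], [402, 151, 110, 89, 6107], [508, 188, 4, 7, 22], [391, 191, 7, 7, 33], [346, 195, 42, 44, 719], [234, 199, 26, 6, 84], [239, 206, 42, 53, 840], [302, 206, 40, 36, 776], [227, 209, 4, 3, 9], [232, 213, 6, 6, 20], [258, 217, 10, 8, 47], [328, 219, 9, 6, 37], [267, 220, 13, 10, 53], [461, 228, 51, 71, 1490], [400, 230, 51, 14, 260], [447, 288, 31, 22, 403], [480, 292, 32, 28, 193], [484, 364, 28, 19, 121]]
mug/block diff top 24.649803921568626
```

```bash
python3 - <<'E'
from h import *
for n,boxes in(("top",{"mug":(375,222,36,44),"block":(360,190,46,28),"tape":(234,260,26,26),"pliers":(266,164,68,20),"torch":(215,140,24,24),"tmeas":(168,258,38,20)}),("scene",{"mug":(368,186,40,46),"block":(333,193,42,22)})):
    t=read_camera(n);o=cv2.imread(f'pics/{n}0_raw.png')[:,:,::-1].copy()
    ed=lambda a:cv2.cvtColor(a,cv2.COLOR_RGB2GRAY)
    for k,(x,y,w,h) in boxes.items():
        r=cv2.matchTemplate(ed(t)[y-12:y+h+12,x-12:x+w+12],ed(o)[y:y+h,x:x+w],cv2.TM_CCOEFF_NORMED)
        _,v,_,l=cv2.minMaxLoc(r);print(n,k,"shift",l[0]-12,l[1]-12,round(v,2))
E
```

```text
top mug shift 0 -1 0.88
top block shift 0 0 0.99
top tape shift 0 0 0.83
top pliers shift 0 0 1.0
top torch shift 0 0 0.99
top tmeas shift 0 0 0.97
scene mug shift 0 0 0.82
scene block shift 0 0 0.97
```

Nothing has been disturbed. The carton is fully inside and the door is open, so I'll hand in.

```bash
python3 -c "
from workcell import ticket
print(ticket.finish_job())"
```

```text
the job is handed in; nothing more can be done
None
```

I handed the job in after about 17 s of robot time: the door is open to about a right angle (about 88°), the carton is end-first fully inside with its rear about 12 mm past the doorway, and none of the six bystanders I compared with the first pictures had moved (I did not check the glue bottle).

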